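Prise the tight cap off a sealed seed canister

TASK

The orange cap of the seed canister is held so tightly by its O-ring that lifting the cap brings the whole canister along. Slide that canister along the bench into the mouth of the cap lifter until it is fully home against the back stop, so that the ramps prise the cap up while the lips hold the canister down; then lift the cap off and set it down gently, rim down, flat in the small steel tray. Leave the opened canister standing home in the lifter, never let it leave the bench or tip over, and do not disturb the green-capped canister, the red-lidded jar or the seed dish.

Things in the scene. Friction and masses are not known exactly. Their poses are not given: they have to be found in the camera images.
- canister: aluminium seed canister (inner part), about 0.2 kg, 66 mm high: round base 62 mm across, 28 mm high, above it a neck 40 mm across with a black O-ring at 42.5 mm. The orange cap covers the neck; between base and cap 10 mm of neck show. Origin: centre of underside, z up. Pulling the cap off the O-ring takes 5 to 7 N, more than the canister weighs; raised 8 mm it is loose. Slides easily on the bench
- cap_skirt (a point): point on the axis of the orange cap in the middle of its ribbed skirt, where the cap is best gripped (49 mm across): 22 mm above the cap's rim, 9.5 mm below its flat top; 60 mm above the bench while the canister is closed, 70 mm when prised up in the lifter
- cap: orange slip-over cap (outer part), 0.05 kg; 31.5 mm high, skirt 49 mm across, with a rolled rim 59 mm across and 4 mm high at its lower edge. Origin: centre of the rim plane (lower edge), z up to its flat top. The rim is 38 mm above the bench while closed (top 69.5 mm), 48 mm when prised up in the lifter (top 79.5 mm)
- lifter: cap lifter fixed on the bench: grey U, 90 mm wide, up to 48 mm high (screw heads 51), with white lips; no floor. Origin: on the bench, where the axis of a canister that is fully home stands (back stop 31 mm beyond); x = sliding direction, mouth to stop. Walls leave 65 mm for the base, lips 46 mm for the neck (and for a pushing finger); lips reach over the base, undersides 30.5 mm up
- lifter_mouth (a point): middle of the lifter's mouth at bench level, where the lips begin, 58 mm before the home point. The lips' tops are ramps that rise from 34 mm here to 48 mm above the bench 12 mm before home, level from there on. Guide wings 22 mm high widen the entrance to 102 mm, 32 mm in front of this point. Pushing a canister home by its base takes about 2 to 6 N
- cap_tray: small open stainless tray, fixed, 95 x 115 mm (its x and y) and 12 mm high, walls and floor 2.5 mm; origin at the centre of its underside
- canister_green_mid (a point): centre of a second, closed canister of the same size with a green cap (62 mm across, 69.5 mm high), half-way up; leave it alone
- jar_red: glass jar with a red lid, 62 mm across, 105 mm high; origin at the centre of its underside; leave it alone
- seed_dish: open round seed dish, 92 mm across, 16 mm high; origin at the centre of its underside; leave it alone

How it is judged:
By the outcome, as a careful person would: the job done as asked, in the order asked, and still so for the second after the job is handed in, with the robot touching nothing.
It also fails if it takes over 66 s, if anything falls off the work surface, if the arm or the gripper's body presses on something with over 40 N, if the wrist force passes 120 N, or if a joint passes its speed limit or range.

ROBOT

A 6-joint arm with a two-finger parallel gripper is mounted at the origin on a cart in front of the work surface, level with it; the furniture and walls round the work are solid. World frame = base frame: x ahead of the robot, y to its left, z up, the work surface at z = 0. Lengths are in mm, angles in rad, forces in N, time in s.
With the tool pointing down it reaches from about 275 to 1000 mm from the base axis. Payload 8.4 kg.
Tool frame: the origin (TCP) lies at the very end of the fingers, on their centre line; the grasp point (between the pads) lies 19 mm behind it; z points along the fingers, x is the direction in which the jaws open and shut, and the axes are right-handed (so a half turn about z gives the same grasp; the last joint's range is limited). The gripper opens to 85 mm and grips with 20 to 120 N. Pads are 22 mm wide; open, the fingers measure 114 mm over their backs; the gripper's body (76 mm by 85 mm) begins 54 mm behind the grasp point. The pads swing forward as they close: fully open they stand 13 mm farther back than shut.
Start: joints at [1.286, 0.353, 1.633, -0, 1.155, -0.002], TCP at [174.402, 600.177, 231.281] pointing down, gripper open.
Joint ranges: [-2.63, 2.63], [-0.92, 2.1], [0.06, 2.66], [-1.3, 4.44], [0, 2.69], [-3.02, 3.02]. Speed limits (rad/s): [2.22, 2.22, 2.79, 3.14, 3.14, 3.14].

INTERFACE

Orientations are given as [roll, pitch, yaw] about the fixed x, y, z axes, in that order (R = Rz(yaw) Ry(pitch) Rx(roll)).
In Python, from rig import r gives the robot as it stands. The module is installed in compiled form; this text tells all that it offers.
- The arm moves only by the tool apply_moves, never from a script. Its argument "targets" is a list that holds one entry, the list of rows, each a list of 7 numbers: the gripper's target within -1 to 1 (fully open at 1, half-way at 0, shut at -1), then the shift along the tool's x, y, z in cm, then the turn, a rotation vector about the tool's x, y, z in degrees. A call has 1 to 8 rows; each row is the pose to reach, as a shift and turn from the pose measured when the call began, along the tool's axes at that moment; what a row does not reach only later rows make up. A row lasts 1/10 s, in which the tool goes at most 50 mm and 8.59 degrees, less where a joint would pass 70% of its speed; a pose out of reach is approached as far as the arm can. A call with a gripper value outside its range is refused whole. The fingers move at their own pace and stop on an object; "newtons" is the grip in N (left out, the last holds). Time passes only in rows, so rows that repeat a pose let the fingers close. It gives the time, the measured TCP pose, the force and the opening at its end, in the units of the state.
- r.sense(): the state, without advancing time (a new reading comes with each control period).
- r.grab_frame(name): name is "scene" or "top" or "wrist"; returns a dict with "pixels" (480x640x3 uint8, red, green, blue), "fov_y" (degrees; the focal length in pixels is half the picture's height over the tangent of half this angle, whatever the lens; pixels are square), "cx", "cy" (the principal point, pixels), "D" ([k1, k2, p1, p2, k3] as OpenCV has them; the pictures are not rectified), "R" (3x3) and "t" (3): a world point X has camera coordinates R X + t; the wrist camera has in their place "mount" (4x4, takes a point from camera to tool coordinates, whose origin is the TCP and whose axes are the tool frame's). Camera axes: x right, y down, z forward; pixel columns grow to the right and rows downward; lengths in mm; the calibration is good to about 2 mm. A picture is of the moment at which its call begins: read the wrist's pose just before it. There is no depth.
- r.sign_off(): hands the job in, once; it reports no verdict.
The state is a dict: "clock": time; "qpos": joint angles; "qvel": joint speeds; "joint_efforts": joint torques, N m; "eef_pos": TCP position; "tcp_rot": TCP orientation; "contact_force": force on the tool from outside, world axes, zero at the start; "wrist_torque": the same for the moment, N m; "opening": opening from 0.0 (shut) to 1.0 (fully open).
Only numpy, scipy, OpenCV 4.12 (cv2) and the standard library are available. Lean on these libraries where they do the work, as an engineer would, in place of code of your own. Each camera call takes 0.05 s, during which the arm holds its last target. There are 200 camera calls.

## Working session

There is one attempt and no reset: what is moved stays moved. The work goes in short steps, Python scripts to look and compute and a tool call to move; the robot and the scene stay as the last step left them, time stands still between calls to the robot, and variables do not carry over. Pictures are saved under pics/ and viewed, about 8 in all and at most 12, crops included, and the job is handed in when it is done.

Besides the shell and the picture viewer there is one more tool, called after "Call:" by a JSON object that holds its "op" and its "data". apply_moves: Moves the arm, as the interface text tells. Its arguments: {"type":"object","properties":{"targets":{"type":"array"},"newtons":{"type":"number"}},"required":["targets"]}

```bash
mkdir -p pics; cat > h.py <<'E'
import numpy as np, cv2
from rig import r
def grab(n):
    s=r.sense(); f=r.grab_frame(n)
    fl=240/np.tan(np.radians(f["fov_y"])/2)
    K=np.array([[fl,0,f["cx"]],[0,fl,f["cy"]],[0,0,1.]]); D=np.array(f["D"],float)
    if n=="wrist":
        from scipy.spatial.transform import Rotation as Ro
        T=np.eye(4); a=np.array(s["tcp_rot"],float)
        T[:3,:3]=a if a.shape==(3,3) else Ro.from_euler("xyz",a).as_matrix()
        T[:3,3]=s["eef_pos"]; W=T@np.array(f["mount"]); R=W[:3,:3].T; t=-R@W[:3,3]
    else: R=np.array(f["R"],float); t=np.array(f["t"],float)
    return dict(im=f["pixels"],K=K,D=D,R=R,t=t)
def save(f,name): cv2.imwrite("pics/"+name,f["im"][:,:,::-1])
def ray(f,p):
    u=cv2.undistortPoints(np.array(p,float).reshape(-1,1,2),f["K"],f["D"]).reshape(-1,2)
    d=np.c_[u,np.ones(len(u))]@f["R"]; return -f["R"].T@f["t"],d/np.linalg.norm(d,axis=1,keepdims=True)
def onz(f,p,z):
    c,d=ray(f,p); return c+d*((z-c[2])/d[:,2])[:,None]
def tri(f1,p1,f2,p2):
    c1,d1=ray(f1,[p1]);c2,d2=ray(f2,[p2]);A=np.c_[d1[0],-d2[0]]
    k=np.linalg.lstsq(A,c2-c1,rcond=None)[0];a=c1+k[0]*d1[0];b=c2+k[1]*d2[0]
    return (a+b)/2,np.linalg.norm(a-b)
def proj(f,X):
    return cv2.projectPoints(np.array(X,float).reshape(-1,1,3),cv2.Rodrigues(f["R"])[0],f["t"],f["K"],f["D"])[0].reshape(-1,2)
E
python3 - <<'E'
from h import *
import pickle
print(r.sense())
for n in("scene","top","wrist"):
    f=grab(n);save(f,n+"0.png");pickle.dump(f,open(n+"0.pkl","wb"))
    print(n,-f["R"].T@f["t"],f["R"][2])
E
```

```text
{'clock': 0.0, 'qpos': array([ 1.28560762e+00,  3.53673997e-01,  1.63414177e+00,  9.39839390e-06,
        1.15517112e+00, -2.40430864e-03]), 'qvel': array([ 3.26935788e-04, -1.42036385e-03,  1.53531295e-05,  1.56056243e-03,
        8.70892730e-04, -8.72259883e-04]), 'joint_efforts': array([ 2.99555948e-03, -6.05249190e+01, -3.42074597e+01,  1.85572048e-04,
        9.13068478e-03, -6.69919544e-06]), 'eef_pos': array([174.26091003, 599.7230675 , 230.54225723]), 'tcp_rot': array([-3.14158071e+00,  1.39421386e-03,  1.28800814e+00]), 'contact_force': array([ 0.65902107,  0.01640737, -0.22795466]), 'wrist_torque': array([ 0.01254033, -0.00560184, -0.02143659]), 'opening': 1.0005990521564545}
scene [ 167.46384952 -485.89812725  576.45766395] [ 0.47326425  0.70268759 -0.53127309]
top [ 524.22597681  159.26904514 1020.84477976] [ 0.06509667  0.00576432 -0.99786231]
wrist [ 99.64358412 620.61024364 373.77032624] [ 0.2886397  -0.08457308 -0.95369519]
```

View pics/top0.png

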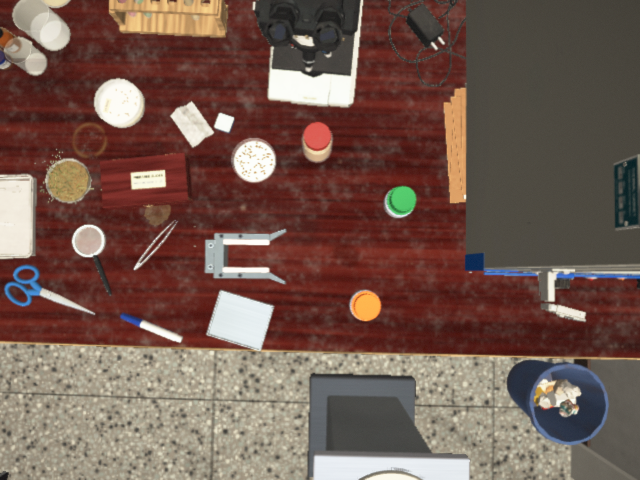

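View pics/scene0.png

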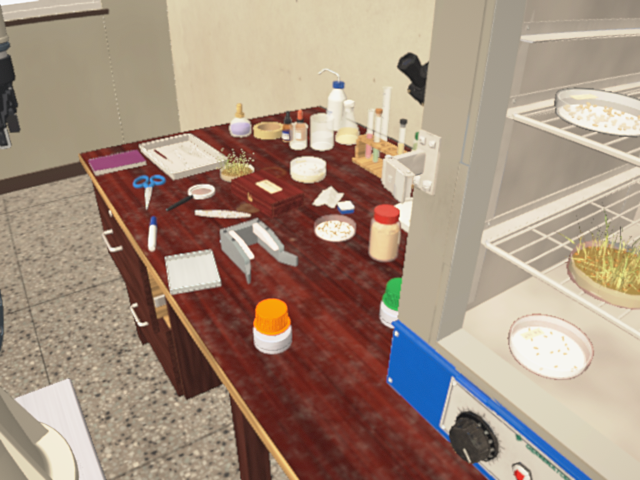

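Top view: the orange canister is at (366,306), the lifter at (245,257) with its mouth to the right (−y), and the tray at (240,320). The green cap is at (401,201), the jar at (317,142) and the dish at (254,160). The scene view agrees with this layout.

```bash
python3 - <<'E'
from h import *
import pickle
T=pickle.load(open("top0.pkl","rb"));S=pickle.load(open("scene0.pkl","rb"))
def blob(f,lo,hi,box):
    h=cv2.cvtColor(f["im"],cv2.COLOR_RGB2HSV);m=cv2.inRange(h,lo,hi);k=np.zeros_like(m);x0,y0,x1,y1=box;k[y0:y1,x0:x1]=m[y0:y1,x0:x1]
    c=max(cv2.findContours(k,0,2)[0],key=cv2.contourArea);return c
full=(0,0,640,480)
ct=blob(T,(8,150,120),(22,255,255),(330,270,400,340));cs=blob(S,(5,150,120),(22,255,255),(230,280,310,345))
for c in(ct,cs):print(cv2.boundingRect(c),cv2.fitEllipse(c))
pt=cv2.fitEllipse(ct)[0];ps=cv2.fitEllipse(cs)[0]
print("cap ray z55",onz(T,[pt],55),onz(S,[ps],55),"tri",tri(T,pt,S,ps))
cg=blob(T,(50,100,60),(85,255,255),(370,170,430,230));print("green",onz(T,[cv2.fitEllipse(cg)[0]],60))
for n,p,z in(("jar",(317,136),105),("dish",(254,160),16)):print(n,onz(T,[p],z))
# tray corners
ctr=blob(T,(0,0,120),(179,60,255),(195,288,280,352));b=cv2.minAreaRect(ctr);q=cv2.boxPoints(b);print("tray",onz(T,q,12).round(1).tolist(),onz(T,[b[0]],12))
print("sides",np.linalg.norm(np.diff(onz(T,np.r_[q,q[:1]],12),axis=0),axis=1))
# lifter crops
a=cv2.resize(T["im"][220:360,190:400],None,fx=3.8,fy=3.8,interpolation=2)[:,:,::-1]
cv2.imwrite("pics/crop_top.png",a)
E
```

```text
(352, 291, 30, 31) ((366.3720703125, 305.7913513183594), (28.66449737548828, 29.21439552307129), 156.1993865966797)
(253, 298, 38, 37) ((271.24127197265625, 316.1715393066406), (36.52783203125, 38.63078689575195), 9.304098129272461)
cap ray z55 [[457.817999    62.82589693  55.        ]] [[456.93412177  62.92873984  55.        ]] tri (array([457.43676541,  62.99640677,  54.74352332]), np.float64(0.8261682721425844))
green [[667.81294258  -1.83500593  60.        ]]
jar [[778.87243604 167.37143622 105.        ]]
dish [[749.81634828 297.69355539  16.        ]]
tray [[387.7, 385.7, 12.0], [482.0, 359.9, 12.0], [450.3, 246.3, 12.0], [356.5, 272.6, 12.0]] [[419.0126612  316.05952719  12.        ]]
sides [ 97.73267606 117.88849814  97.39625865 117.33938573]
```

View pics/crop_top.png

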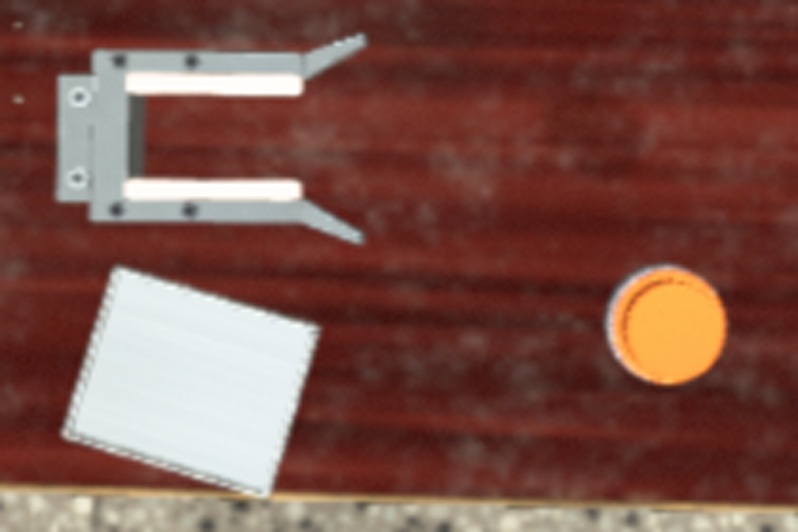

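```bash
python3 - <<'E'
from h import *
import pickle
T=pickle.load(open("top0.pkl","rb"))
a=T["im"].astype(float); g=a.min(2)
# lips: bright white vs grey; subpixel inner edges per column
L=[];U=[]
for c in range(228,267):
    col=g[236:278,c]
    # inner edges: from centre go out until >150
    m=256-236
    def edge(step):
        i=m
        while col[i]<130:i+=step
        return 236+i-step*(col[i]-130)/(col[i]-col[i-step])
    u,l=edge(-1),edge(1); x=c
    s=np.nan; U.append((c,u));L.append((c,l))
U=np.array(U);L=np.array(L);print(U[::6].round(2).tolist(),L[::6].round(2).tolist())
# lip end at right, row profile
for rr in (242,243,270,271): print(rr,g[rr,262:276].astype(int))
print("back",g[250,212:236].astype(int),g[262,212:236].astype(int))
s=np.linspace(-58,-12,39)
for k in range(2):
    def h(x_px): # height by distance to mouth: mouth px~269, flat after 46mm (~ 1px=1.42mm)
        d=(269-x_px)*1.45; return np.minimum(34+14*d/46,48)
    PU=np.array([onz(T,[p],h(p[0]))[0] for p in U]);PL=np.array([onz(T,[p],h(p[0]))[0] for p in L])
fu=np.polyfit(PU[:,1],PU[:,0],1);fl=np.polyfit(PL[:,1],PL[:,0],1)
print("fits",fu,fl,"gap",np.polyval(fu,300)-np.polyval(fl,300), np.polyval(fu,260)-np.polyval(fl,260))
print("mid x at y=220,260,310",[(np.polyval(fu,y)+np.polyval(fl,y))/2 for y in(220,260,310)])
print("lip end", onz(T,[(269,242.5),(269,270.5)],34))
print("backstop top edge",onz(T,[(190+128/3.8,250),(190+128/3.8,262)],48), "bottom", onz(T,[(190+145/3.8,256)],0))
E
```

```text
[[228.0, 244.57], [234.0, 244.42], [240.0, 244.47], [246.0, 244.6], [252.0, 244.77], [258.0, 244.81], [264.0, 244.79]] [[228.0, 266.41], [234.0, 266.52], [240.0, 266.66], [246.0, 266.8], [252.0, 266.68], [258.0, 266.67], [264.0, 266.63]]
242 [249 249 249 249 249 248 239 170  71  44  45  40  37  35]
243 [248 249 249 249 249 248 238 167  68  46  45  44  39  45]
270 [249 249 249 249 248 247 222 133  50  34  34  32  32  31]
271 [247 247 248 247 246 244 219 133  54  30  29  30  34  33]
back [171 171 171 172 171 171 172 171 173 173 173 144  97  81  80  74  56  41
  40  40  41  44  45  50] [170 165 167 172 172 171 171 171 172 171 165 131  83  80  80  68  46  35
  33  33  31  34  30  30]
fits [-2.23976024e-02  5.78984692e+02] [-2.33186775e-02  5.35342282e+02] gap 43.91873285248994 43.881889848023775
mid x at y=220,260,310 [np.float64(552.1346962737912), np.float64(551.2203706746017), np.float64(550.0774636756148)]
lip end [[578.08788724 259.20421204  34.        ]
 [521.80713466 257.44199023  34.        ]]
backstop top edge [[560.14043708 347.43814415  48.        ]
 [536.33443742 346.55372414  48.        ]] bottom [[549.65186547 346.91383683   0.        ]]
```

Call:
{"op": "apply_moves", "data": {"targets": [[[1,-43.7,42.2,0,0,0,-17.7],[1,-43.7,42.2,0,0,0,-17.7],[1,-43.7,42.2,0,0,0,-17.7],[1,-43.7,42.2,0,0,0,-17.7],[1,-43.7,42.2,0,0,0,-17.7],[1,-43.7,42.2,0,0,0,-17.7],[1,-43.7,42.2,0,0,0,-17.7],[1,-43.7,42.2,0,0,0,-17.7]]]}}

```text
clock: 0.95
eef_pos: [361.2, 244.4, 231.3]
tcp_rot: [3.142, 0.001, 1.597]
contact_force: [0.8, 0.6, -0.7]
opening: 0.998
```

```bash
cat > to.py <<'E'
# usage: to.py x y z yawdeg -> shift (cm) and turn vector in tool axes
import sys; from h import *
from scipy.spatial.transform import Rotation as Ro
s=r.sense();x,y,z,w=map(float,sys.argv[1:5])
A=Ro.from_euler("xyz",s["tcp_rot"]);B=Ro.from_euler("xyz",[np.pi,0,np.radians(w)])
print("t",round(s["clock"],2),"pos",s["eef_pos"].round(1),"rot",np.degrees(s["tcp_rot"]).round(2),"F",s["contact_force"].round(1),"open",round(s["opening"],3))
print("cm",(A.inv().apply(np.array([x,y,z])-s["eef_pos"])/10).round(2),"deg",np.degrees((A.inv()*B).as_rotvec()).round(2))
E
python3 to.py 457.5 63 180 91.5
```

```text
t 0.95 pos [361.2 244.4 231.3] rot [1.800e+02 5.000e-02 9.152e+01] F [ 0.8  0.6 -0.7] open 0.998
cm [-18.39   9.14   5.15] deg [0.   0.05 0.02]
```

Call:
{"op": "apply_moves", "data": {"targets": [[[1,-18.4,9.1,5.1,0,0,0],[1,-18.4,9.1,5.1,0,0,0],[1,-18.4,9.1,5.1,0,0,0],[1,-18.4,9.1,5.1,0,0,0],[1,-18.4,9.1,5.1,0,0,0],[1,-18.4,9.1,5.1,0,0,0],[1,-18.4,9.1,5.1,0,0,0]]]}}

```text
clock: 1.65
eef_pos: [456.7, 63.3, 180.4]
tcp_rot: [-3.141, 0.0, 1.596]
contact_force: [-0.3, 0.3, 0.7]
opening: 0.998
```

```bash
python3 - <<'E'
from h import *
f=grab("wrist");save(f,"w1.png")
h=cv2.cvtColor(f["im"],cv2.COLOR_RGB2HSV);m=cv2.inRange(h,(5,150,120),(22,255,255))
c=max(cv2.findContours(m,0,2)[0],key=cv2.contourArea);e=cv2.fitEllipse(c);print(e,onz(f,[e[0]],55))
E
python3 to.py 457.5 63 5 91.5
```

```text
((321.53106689453125, 230.2769775390625), (67.16460418701172, 72.0235366821289), 179.93984985351562) [[456.18012317  62.96274199  55.        ]]
t 1.7 pos [456.6  63.7 180.6] rot [-1.7999e+02  3.0000e-02  9.1540e+01] F [-1.1 -0.4  0.3] open 0.999
cm [-0.07  0.09 17.56] deg [-0.01  0.03  0.04]
```

View pics/w1.png

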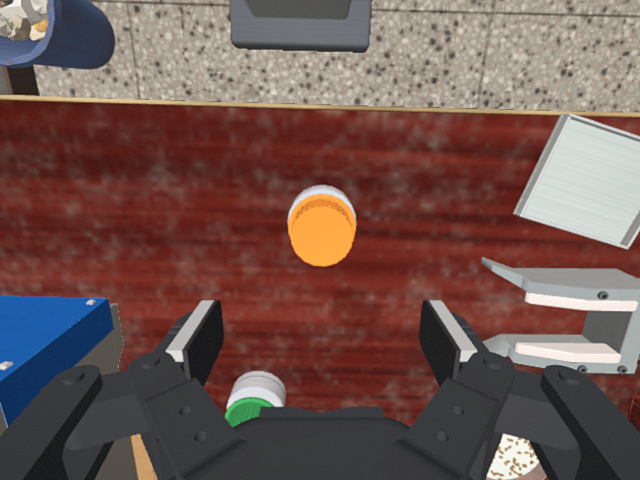

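The wrist view shows the cap at (321,230). Cast to a plane at z = 55 it lands at (456,63), which agrees with the top and scene views. The fingers straddle it freely.

Call:
{"op": "apply_moves", "data": {"targets": [[[1,-0.05,0.05,5,0,0,0],[1,-0.05,0.05,9,0,0,0],[1,-0.05,0.05,13,0,0,0],[1,-0.05,0.05,16,0,0,0],[1,-0.05,0.05,17.5,0,0,0],[1,-0.05,0.05,17.5,0,0,0]]]}}

```text
clock: 2.3
eef_pos: [455.3, 64.5, 4.2]
tcp_rot: [-3.138, 0.001, 1.6]
contact_force: [-0.3, -0.2, 0.7]
opening: 0.999
```

Call:
{"op": "apply_moves", "data": {"targets": [[[0.6,0,0,0,0,0,0],[0.3,0,0,0,0,0,0],[0.3,0,0,0,0,0,0],[0.3,0,0,0,0,0,0],[0.3,0,0,0,0,0,0],[0.3,0,0,0,0,0,0]]], "newtons": 20}}

```text
clock: 2.9
eef_pos: [456.1, 64.8, 5.3]
tcp_rot: [-3.14, 0.0, 1.6]
contact_force: [-1.3, 5.0, 8.3]
opening: 0.719
```

```bash
python3 to.py 551.5 225 5 91.5
```

```text
t 2.9 pos [456.1  64.8   5.3] rot [-1.799e+02  1.000e-02  9.165e+01] F [-1.3  5.   8.3] open 0.719
cm [1.574e+01 1.000e+01 1.000e-02] deg [-0.1   0.01  0.15]
```

Call:
{"op": "apply_moves", "data": {"targets": [[[0.3,1,1.2,0,0,0,0],[0.3,2.2,2.6,0,0,0,0],[0.3,3.4,4.1,0,0,0,0],[0.3,4.7,5.6,0,0,0,0],[0.3,6,7.1,0,0,0,0],[0.3,7.2,8.6,0,0,0,0],[0.3,8.2,9.8,0,0,0,0],[0.3,8.2,9.8,0,0,0,0]]]}}

```text
clock: 3.7
eef_pos: [554.1, 151.1, 5.7]
tcp_rot: [3.14, -0.001, 1.6]
contact_force: [1.0, -1.1, -1.9]
opening: 0.712
```

```bash
python3 to.py 552.3 222 5 91.5
```

```text
t 3.7 pos [554.1 151.1   5.7] rot [ 1.7992e+02 -4.0000e-02  9.1690e+01] F [ 1.  -1.1 -1.9] open 0.712
cm [7.09 0.03 0.08] deg [ 0.08 -0.04  0.19]
```

Fz is −1.9 N, so the canister's weight may be on the gripper. I'll press down slightly before sliding on.

Call:
{"op": "apply_moves", "data": {"targets": [[[0.3,0,0,0.1,0,0,0.2],[0.3,0.8,0,0.15,0,0,0.2],[0.3,2.2,0,0.15,0,0,0.2],[0.3,3.6,0,0.15,0,0,0.2],[0.3,5,0,0.15,0,0,0.2],[0.3,6.2,0,0.15,0,0,0.2],[0.3,7,0,0.15,0,0,0.2],[0.3,7,0,0.15,0,0,0.2]]]}}

```text
clock: 4.5
eef_pos: [552.4, 221.7, 5.4]
tcp_rot: [3.139, -0.002, 1.597]
contact_force: [-0.4, 3.1, 6.5]
opening: 0.716
```

```bash
python3 to.py 552.3 222 5 91.5
python3 - <<'E'
from h import *
f=grab("top");save(f,"top1.png");g=grab("scene")
a=cv2.resize(f["im"][215:300,190:330],None,fx=4,fy=4,interpolation=2);b=cv2.resize(g["im"][170:310,190:330],None,fx=2.43,fy=2.43,interpolation=2)
cv2.imwrite("pics/c2.png",cv2.hconcat([a[:340,:460],b[:340]])[:,:,::-1])
E
```

```text
t 4.5 pos [552.4 221.7   5.4] rot [ 1.7983e+02 -9.0000e-02  9.1490e+01] F [-0.4  3.1  6.5] open 0.716
cm [ 0.03 -0.01  0.04] deg [ 0.17 -0.09 -0.01]
```

View pics/c2.png

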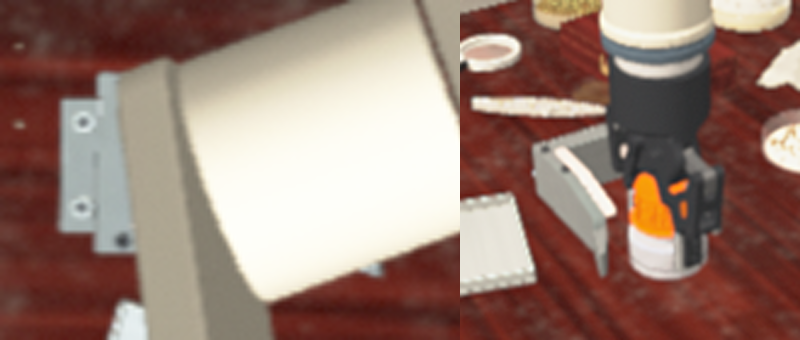

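Top/scene crops: the arm hides the lifter from above. In the scene crop the canister stands upright on the bench between the guide wings. Next I release it, rise, and come down behind it with closed fingers.

Call:
{"op": "apply_moves", "data": {"targets": [[[0.7,0,0,0,0,0,0],[1,0,0,0,0,0,0],[1,0,0,0,0,0,0],[1,0,0,0,0,0,0],[1,0,0,-3,0,0,0],[1,0,0,-7,0,0,0],[1,0,0,-11,0,0,0],[1,0,0,-11,0,0,0]]]}}

```text
clock: 5.4
eef_pos: [555.2, 222.5, 120.6]
tcp_rot: [3.131, -0.005, 1.596]
contact_force: [0.4, -0.2, 0.8]
opening: 1.0
```

Call:
{"op": "apply_moves", "data": {"targets": [[[-1,-3.5,0,0,0,0,0],[-1,-6,0,0,0,0,0],[-1,-6,0,0,0,0,0],[-1,-6,0,3,0,0,0],[-1,-6,0,6.5,0,0,0],[-1,-6,0,9,0,0,0],[-1,-6,0,10,0,0,0],[-1,-6,0,10,0,0,0]]]}}

```text
clock: 6.2
eef_pos: [556.7, 163.0, 18.8]
tcp_rot: [3.134, -0.004, 1.596]
contact_force: [-0.1, 0.9, -0.2]
opening: 0.002
```

```bash
python3 to.py 551.0 271 15 91.5
python3 - <<'E'
from h import *
f=grab("wrist");save(f,"w3.png")
E
```

```text
t 6.2 pos [556.7 163.   18.8] rot [179.54  -0.23  91.47] F [-0.1  0.9 -0.2] open 0.002
cm [10.81 -0.3   0.42] deg [ 0.46 -0.23 -0.03]
```

View pics/w3.png

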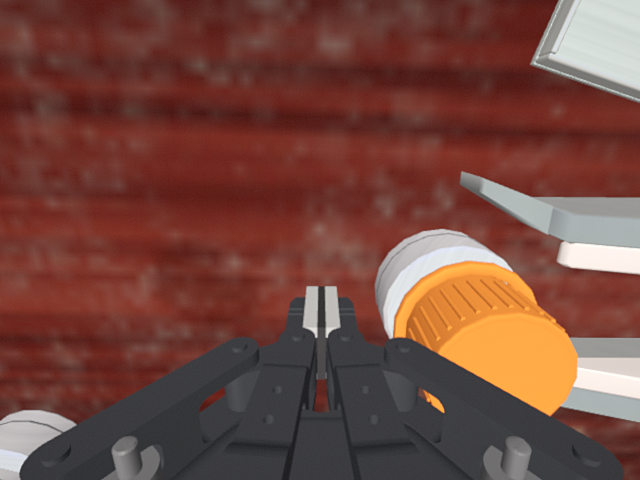

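The wrist view shows the closed fingertips at (322,290) and the canister to the right, in the mouth. The linkage knuckles at (395,350) might catch the cap, so I'll work out their height from the camera rays.

```bash
python3 - <<'E'
from h import *
from scipy.spatial.transform import Rotation as Ro
f=grab("wrist");s=r.sense();A=Ro.from_euler("xyz",s["tcp_rot"])
P=[(322,288),(340,288),(355,302),(385,340),(412,345),(440,352),(600,460)]
c,d=ray(f,P);c=A.inv().apply(c-s["eef_pos"]);d=A.inv().apply(d)
for yp in(-11,0): 
    X=c+d*((yp-c[1])/d[:,1])[:,None];print(yp,X.round(0)[:,[0,2]].tolist())
h=cv2.cvtColor(f["im"],cv2.COLOR_RGB2HSV);m=cv2.inRange(h,(5,150,120),(22,255,255))
cc=max(cv2.findContours(m,0,2)[0],key=cv2.contourArea)
# flat top right/left extremes of cap: top-disc right edge and rim lower-left edge
print(onz(f,[(578,340)],69.5),onz(f,[(376,290)],10))
E
```

```text
-11 [[-0.0, -2.0], [8.0, -3.0], [13.0, -16.0], [21.0, -43.0], [29.0, -46.0], [37.0, -49.0], [59.0, -87.0]]
0 [[-0.0, 20.0], [9.0, 20.0], [16.0, 5.0], [24.0, -27.0], [34.0, -30.0], [44.0, -34.0], [69.0, -78.0]]
[[540.97015629 243.91028617  69.5       ]] [[554.4280248  189.78338676  10.        ]]
```

With the jaws along the slide, the knuckles (about 43 mm above the tips, 21 mm out) would press on the cap. So I'll turn the tool 90° and push with the narrow side of the fingers.

Call:
{"op": "apply_moves", "data": {"targets": [[[-1,0,-0.3,-4,0,0,8],[-1,0,-0.3,-6,0,0,16],[-1,0,-0.3,-6,0,0,24],[-1,0,-0.3,-6,0,0,32],[-1,0,-0.3,-6,0,0,40],[-1,0,-0.3,-6,0,0,48],[-1,0,-0.3,-6,0,0,56],[-1,0,-0.3,-6,0,0,64]]]}}

```text
clock: 7.1
eef_pos: [555.6, 163.3, 82.8]
tcp_rot: [3.14, -0.015, 0.474]
contact_force: [0.5, 0.3, 0.4]
opening: 0.0
```

```bash
python3 to.py 553.5 163 16 1.5
```

```text
t 7.1 pos [555.6 163.3  82.8] rot [179.93  -0.88  27.15] F [0.5 0.3 0.4] open 0.0
cm [-0.31 -0.08  6.67] deg [-0.13 -0.88 25.65]
```

Call:
{"op": "apply_moves", "data": {"targets": [[[-1,-0.3,-0.1,0,0,-0.9,8.5],[-1,-0.3,-0.1,0,0,-0.9,17],[-1,-0.3,-0.1,2,0,-0.9,25.6],[-1,-0.3,-0.1,4.5,0,-0.9,25.6],[-1,-0.3,-0.1,6.2,0,-0.9,25.6],[-1,-0.3,-0.1,6.6,0,-0.9,25.6],[-1,-0.3,-0.1,6.6,0,-0.9,25.6]]]}}

```text
clock: 7.8
eef_pos: [553.9, 163.4, 17.5]
tcp_rot: [-3.139, 0.0, 0.027]
contact_force: [-0.2, 0.3, 0.0]
opening: -0.002
```

```bash
python3 to.py 551 240 16 1.5
python3 - <<'E'
from h import *
f=grab("wrist");save(f,"w4.png")
E
```

```text
t 7.8 pos [553.9 163.4  17.5] rot [-1.7986e+02  1.0000e-02  1.5500e+00] F [-0.2  0.3  0. ] open -0.002
cm [-0.08 -7.66  0.17] deg [-0.14  0.01  0.05]
```

View pics/w4.png

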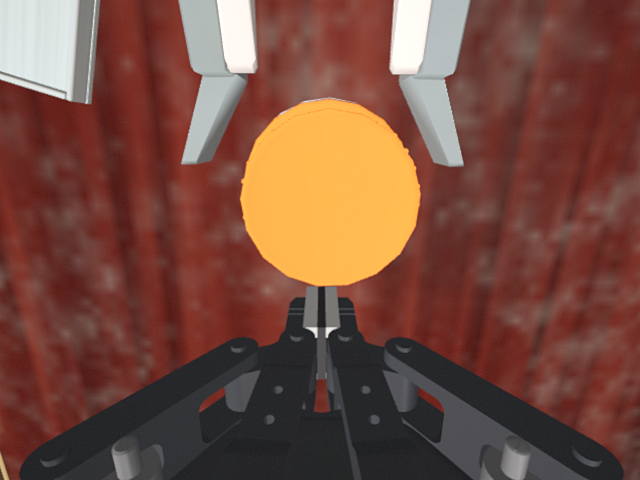

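The wrist view shows the cap at (331,192) and the lips' inner edges at 256 and 391. The canister is about 2 mm off the lifter axis, so the wings will centre it. Fingers are on the axis, so I push.

Call:
{"op": "apply_moves", "data": {"targets": [[[-1,0,-1.3,0.1,0,0,0],[-1,0,-2,0.1,0,0,0],[-1,0,-2.8,0.1,0,0,0],[-1,0,-3.6,0.1,0,0,0],[-1,0,-4.4,0.1,0,0,0],[-1,0,-5.2,0.1,0,0,0],[-1,0,-6,0.1,0,0,0],[-1,0,-6.7,0.1,0,0,0]]]}}

```text
clock: 8.65
eef_pos: [552.2, 230.9, 16.9]
tcp_rot: [-3.14, -0.0, 0.027]
contact_force: [0.5, -4.5, -0.6]
opening: 0.003
```

```bash
python3 to.py 550.7 274 16 1.5
```

```text
t 8.65 pos [552.2 230.9  16.9] rot [-1.7989e+02 -1.0000e-02  1.5700e+00] F [ 0.5 -4.5 -0.6] open 0.003
cm [-0.03 -4.32  0.1 ] deg [-0.11 -0.01  0.07]
```

Call:
{"op": "apply_moves", "data": {"targets": [[[-1,0,-0.8,0.05,0,0,0],[-1,0,-1.5,0.05,0,0,0],[-1,0,-2.2,0.05,0,0,0],[-1,0,-2.9,0.05,0,0,0],[-1,0,-3.5,0.05,0,0,0],[-1,0,-4,0.05,0,0,0],[-1,0,-4,0.05,0,0,0]]]}}

```text
clock: 9.35
eef_pos: [551.1, 271.8, 16.5]
tcp_rot: [-3.139, -0.0, 0.028]
contact_force: [-0.1, 0.4, 0.1]
opening: -0.003
```

```bash
python3 to.py 550.7 274 16 1.5
python3 - <<'E'
from h import *
f=grab("wrist");save(f,"w5.png")
E
```

```text
t 9.35 pos [551.1 271.8  16.5] rot [-1.7986e+02 -3.0000e-02  1.6000e+00] F [-0.1  0.4  0.1] open -0.003
cm [-0.04 -0.22  0.05] deg [-0.14 -0.03  0.1 ]
```

View pics/w5.png

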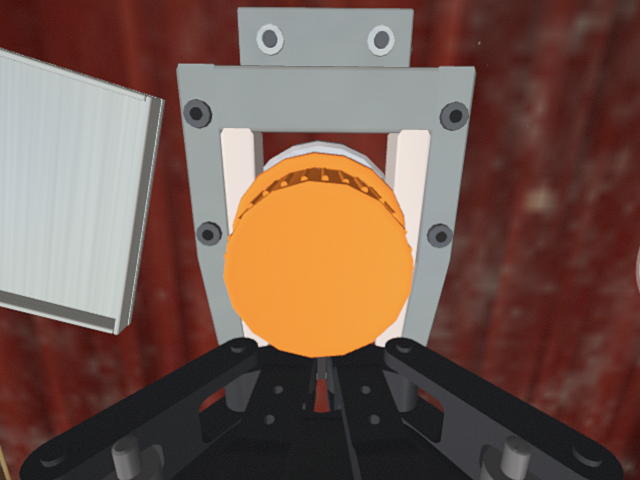

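The canister is well inside, with a gap still showing to the back stop between rows 133 and 143, and no force. I'll keep pushing until the stop is felt.

Call:
{"op": "apply_moves", "data": {"targets": [[[-1,0,-0.3,0.05,0,0,0],[-1,0,-0.6,0.05,0,0,0],[-1,0,-0.8,0.05,0,0,0],[-1,0,-0.8,0.05,0,0,0]]]}}

```text
clock: 9.8
eef_pos: [550.7, 276.3, 15.8]
tcp_rot: [3.139, 0.001, 0.029]
contact_force: [2.8, -17.3, 4.9]
opening: -0.002
```

```bash
python3 to.py 550.7 284 16 1.5
```

```text
t 9.8 pos [550.7 276.3  15.8] rot [1.7987e+02 6.0000e-02 1.6600e+00] F [  2.8 -17.3   4.9] open -0.002
cm [ 0.03 -0.77 -0.02] deg [0.13 0.06 0.16]
```

It stopped at y = 276.3 under 17 N, well above the 2–6 N of sliding and within 2–3 mm of the predicted home. Backing off and rising.

Call:
{"op": "apply_moves", "data": {"targets": [[[-1,0,1,0,0,0,0],[-1,0,4,0,0,0,0],[-1,0,8,0,0,0,0],[-1,0,8,-5,0,0,0],[1,0,8,-10,0,0,0],[1,0,6,-14,0,0,0],[1,0,6,-14,0,0,0],[1,0,6,-14,0,0,0]]]}}

```text
clock: 10.6
eef_pos: [553.0, 217.1, 157.0]
tcp_rot: [3.14, -0.001, 0.029]
contact_force: [-0.6, -0.0, -0.8]
opening: 0.681
```

```bash
python3 - <<'E'
from h import *
f=grab("wrist");g=grab("scene");t=grab("top")
cv2.imwrite("pics/c6.png",cv2.hconcat([cv2.resize(f["im"],(533,400)),cv2.resize(g["im"][190:310,200:280],(267,400))])[:,:,::-1])
def orange(f):
    h=cv2.cvtColor(f["im"],cv2.COLOR_RGB2HSV);m=cv2.inRange(h,(5,150,120),(22,255,255))
    c=max(cv2.findContours(m,0,2)[0],key=cv2.contourArea);return cv2.fitEllipse(c)
a,b=orange(f),orange(g);print(a,b);print("z65",onz(f,[a[0]],65),onz(g,[b[0]],65),tri(f,a[0],g,b[0]))
try: c=orange(t);print(c,onz(t,[c[0]],65))
except Exception as e:print(e)
E
python3 to.py 550 316 53 1.5
```

```text
((318.981689453125, 92.53678894042969), (83.14445495605469, 94.588623046875), 0.20643948018550873) ((248.93655395507812, 227.73681640625), (27.053173065185547, 28.68360710144043), 71.02803802490234)
z65 [[548.05028902 317.32456771  65.        ]] [[548.30810306 315.27845462  65.        ]] (array([548.55948186, 317.15816573,  63.99983723]), np.float64(1.1620842813020704))
((4.5533037185668945, 38.44746017456055), (7.86843729019165, 15.010762214660645), 21.64983367919922) [[981.37335127 813.19646712  65.        ]]
t 10.75 pos [551.5 216.1 154.4] rot [179.82   0.21   1.65] F [-0.9  0.  -0.2] open 0.926
cm [  0.18 -10.03  10.11] deg [0.18 0.21 0.15]
```

View pics/c6.png

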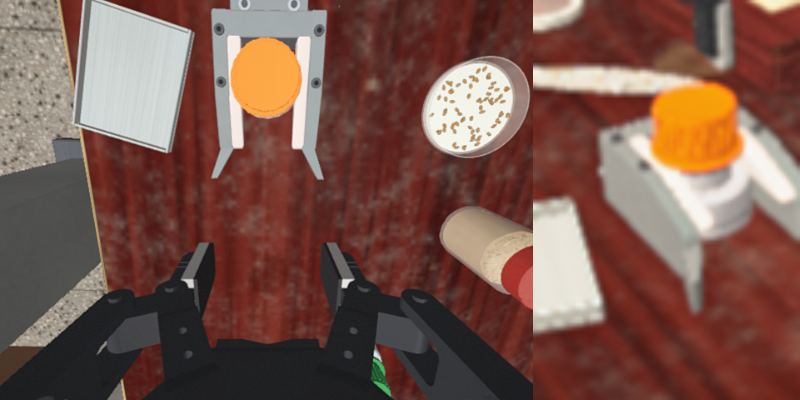

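Wrist/scene crops: the cap sits prised up on the lips. Its orange mid-height triangulates to 64 mm, which matches a cap spanning 48–79.5 mm, and its axis is at (549,316.5). Now I grip the skirt.

Call:
{"op": "apply_moves", "data": {"targets": [[[1,-0.05,-5,0,0,0,0],[1,0.05,-10,0,0,0,0],[1,0.05,-10.05,2,0,0,0],[1,0.05,-10.05,6,0,0,0],[1,0.05,-10.05,9,0,0,0],[1,0.05,-10.05,10,0,0,0],[1,0.05,-10.05,10,0,0,0]]]}}

```text
clock: 11.45
eef_pos: [547.2, 315.1, 51.6]
tcp_rot: [3.136, 0.008, 0.029]
contact_force: [-0.6, -0.8, 0.3]
opening: 1.003
```

Call:
{"op": "apply_moves", "data": {"targets": [[[0.4,0,0,0,0,0,0],[0,0,0,0,0,0,0],[0,0,0,0,0,0,0],[0,0,0,0,0,0,0],[0,0,0,0,0,0,0],[0,0,0,0,0,0,0]]], "newtons": 20}}

```text
clock: 12.05
eef_pos: [548.1, 315.4, 53.1]
tcp_rot: [3.137, 0.006, 0.028]
contact_force: [-0.3, -0.7, 6.4]
opening: 0.559
```

Call:
{"op": "apply_moves", "data": {"targets": [[[0,0,0,-0.2,0,0,0],[0,0,0,-0.5,0,0,0],[0,0,0,-0.9,0,0,0],[0,0,0,-1.5,0,0,0],[0,0,0,-2.5,0,0,0],[0,0,0,-4,0,0,0],[0,0,0,-6,0,0,0],[0,0,0,-6,0,0,0]]]}}

```text
clock: 12.85
eef_pos: [550.4, 316.8, 116.8]
tcp_rot: [3.14, 0.001, 0.029]
contact_force: [0.2, -0.9, -0.2]
opening: 0.555
```

```bash
python3 to.py 419 316 113 15.5
python3 - <<'E'
from h import *
f=grab("wrist");g=grab("scene")
cv2.imwrite("pics/c7.png",cv2.hconcat([cv2.resize(f["im"],(533,400)),cv2.resize(g["im"][160:310,190:290],(267,400))])[:,:,::-1])
E
```

```text
t 12.85 pos [550.4 316.8 116.8] rot [1.7989e+02 6.0000e-02 1.6400e+00] F [ 0.2 -0.9 -0.2] open 0.555
cm [-13.13  -0.29   0.39] deg [  0.11   0.07 -13.86]
```

View pics/c7.png

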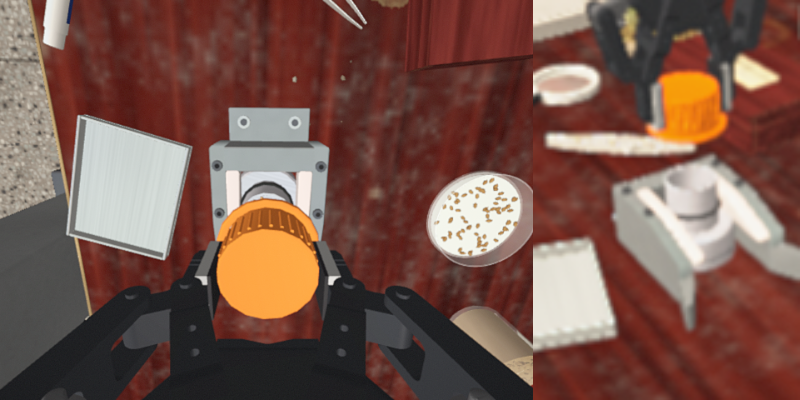

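The cap is off, and the opened canister stands in the lifter with its O-ring showing. Moving over the tray.

Call:
{"op": "apply_moves", "data": {"targets": [[[0,-4,-0.1,0,0,0,0],[0,-8,-0.2,0,0,0,0],[0,-12,-0.3,0,0,0,0],[0,-13.1,-0.3,0,0,0,0],[0,-13.1,-0.3,4,0,0,0],[0,-13.1,-0.3,8,0,0,0],[0,-13.1,-0.3,9.5,0,0,0],[0,-13.1,-0.3,9.5,0,0,0]]]}}

```text
clock: 13.75
eef_pos: [416.0, 313.6, 17.0]
tcp_rot: [3.135, 0.008, 0.029]
contact_force: [0.9, 0.3, -0.2]
opening: 0.558
```

```bash
python3 to.py 419 316 7.6 1.6
python3 - <<'E'
from h import *
g=grab("scene");h=cv2.cvtColor(g["im"],cv2.COLOR_RGB2HSV);m=cv2.inRange(h,(5,150,120),(22,255,255))
print(cv2.boundingRect(max(cv2.findContours(m,0,2)[0],key=cv2.contourArea)))
x,y=proj(g,[[419,316,10]])[0].astype(int);print(x,y)
cv2.imwrite("pics/c8.png",cv2.resize(g["im"][y-80:y+60,x-80:x+120],None,fx=3,fy=3)[:,:,::-1])
E
```

```text
t 13.75 pos [416.  313.6  17. ] rot [179.62   0.48   1.64] F [ 0.9  0.3 -0.2] open 0.558
cm [ 0.31 -0.24  0.93] deg [0.38 0.48 0.04]
(177, 248, 28, 29)
191 269
```

View pics/c8.png

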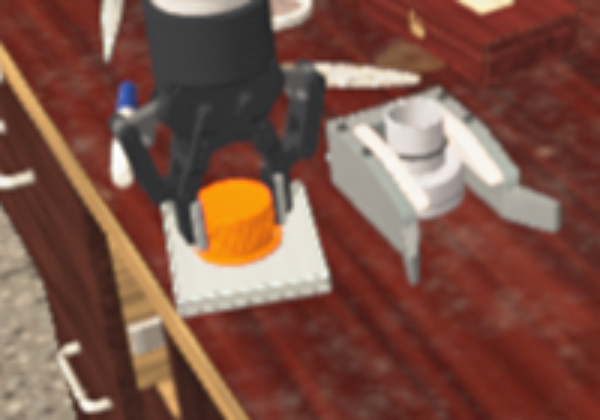

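The cap hangs level over the tray, inside its walls. Lowering it gently.

Call:
{"op": "apply_moves", "data": {"targets": [[[0,0.3,-0.2,0.3,0.3,0.4,0],[0,0.3,-0.2,0.5,0.3,0.4,0],[0,0.3,-0.2,0.6,0.3,0.4,0],[0,0.3,-0.2,0.7,0.3,0.4,0],[0,0.3,-0.2,0.8,0.3,0.4,0],[0,0.3,-0.2,0.8,0.3,0.4,0]]]}}

```text
clock: 14.4
eef_pos: [419.9, 316.4, 10.5]
tcp_rot: [-3.142, -0.001, 0.029]
contact_force: [0.2, 0.4, -0.5]
opening: 0.554
```

Call:
{"op": "apply_moves", "data": {"targets": [[[0,0,0,0.1,0,0,0],[0,0,0,0.2,0,0,0],[0,0,0,0.2,0,0,0],[0,0,0,0.2,0,0,0]]]}}

```text
clock: 14.8
eef_pos: [419.8, 316.3, 8.4]
tcp_rot: [3.142, -0.0, 0.029]
contact_force: [-0.1, 0.0, -0.6]
opening: 0.563
```

Call:
{"op": "apply_moves", "data": {"targets": [[[0,0,0,0.05,0,0,0],[0,0,0,0.1,0,0,0],[0,0,0,0.1,0,0,0]]]}}

```text
clock: 15.1
eef_pos: [419.9, 316.4, 7.7]
tcp_rot: [-3.141, -0.001, 0.028]
contact_force: [-0.1, 0.0, 3.9]
opening: 0.558
```

There is contact at the predicted height, with 3.9 N. Releasing and rising.

Call:
{"op": "apply_moves", "data": {"targets": [[[0.2,0,0,0,0,0,0],[0.45,0,0,0,0,0,0],[0.45,0,0,0,0,0,0],[0.45,0,0,0,0,0,0],[0.45,0,0,-1,0,0,0],[0.5,0,0,-4,0,0,0],[0.5,0,0,-9,0,0,0],[0.5,0,0,-14,0,0,0]]]}}

```text
clock: 15.9
eef_pos: [419.2, 315.9, 149.4]
tcp_rot: [3.141, 0.001, 0.028]
contact_force: [0.3, -0.1, 0.3]
opening: 0.752
```

Call:
{"op": "apply_moves", "data": {"targets": [[[0.5,-5,0,-4,0,0,0],[0.5,-10,0,-8,0,0,0],[0.5,-10,5,-8,0,0,0],[0.5,-10,5,-8,0,0,0],[0.5,-10,5,-8,0,0,0]]]}}

```text
clock: 16.4
eef_pos: [320.4, 262.6, 230.7]
tcp_rot: [-3.141, -0.001, 0.028]
contact_force: [0.7, -0.4, -0.3]
opening: 0.751
```

```bash
python3 - <<'E'
from h import *
print(r.sense()["clock"],r.sense()["eef_pos"])
f=grab("top");g=grab("scene");p=[]
for q in(f,g):
    h=cv2.cvtColor(q["im"],cv2.COLOR_RGB2HSV);m=cv2.inRange(h,(5,150,120),(22,255,255));m[:,:150]=0
    c=max(cv2.findContours(m,0,2)[0],key=cv2.contourArea);p.append(cv2.fitEllipse(c)[0]);print(cv2.boundingRect(c))
print(tri(f,p[0],g,p[1]))
a=cv2.resize(f["im"][210:360,180:340],(480,450));b=cv2.resize(g["im"][190:330,140:240],(320,450))
cv2.imwrite("pics/c9.png",cv2.hconcat([a,b])[:,:,::-1])
E
```

```text
16.4 [320.41580462 262.58440952 230.73704873]
(226, 306, 27, 27)
(178, 251, 28, 29)
(array([419.50314668, 316.44143766,  19.53790898]), np.float64(3.084573199876302))
```

View pics/c9.png

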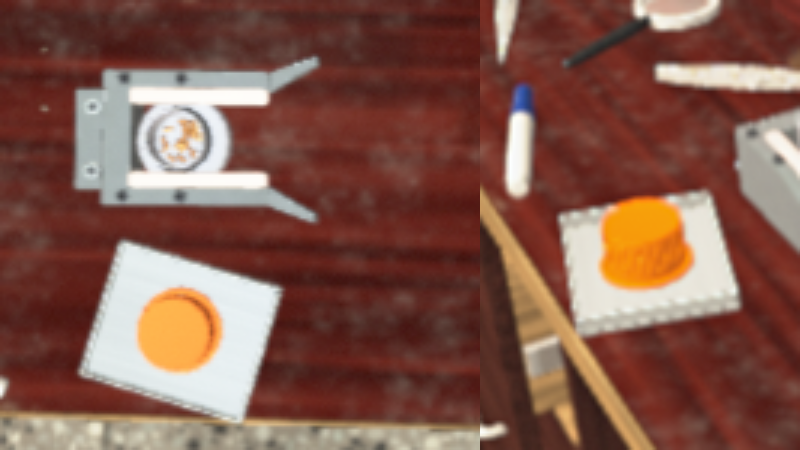

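The cap lies flat, rim down, in the tray; its mid-height triangulates to 19.5 mm against the expected 18. The opened canister is in the lifter at crop (183,140). I'll check numerically that it is home, and that nothing else has moved, before handing in.

```bash
python3 - <<'E'
from h import *
import pickle
f=grab("top");o=pickle.load(open("top0.pkl","rb"))
g=f["im"].astype(int).min(2)
print(g[256,218:262]);
print(onz(f,[(226,256)],28)[0],"rear",onz(f,[(257,256)],28)[0],"stop@28:",onz(f,[(225.5,256)],28)[0])
n=g[246:267,226:252]; 
d=np.abs(f["im"].astype(int)-o["im"]).max(2)
for k,b in dict(green=(380,180,420,220),jar=(298,118,338,168),dish=(228,135,280,185)).items():
    x0,y0,x1,y1=b;print(k,(d[y0:y1,x0:x1]>40).sum())
E
```

```text
[174 173 171 171 168 133  93 145 218 236 209 146 126 156 214 208 146 210
 236 237 223 179 128 116 165 207 209 179 184 179 138 106 162 223 236 237
 236 221 159  91  58  52  50  48]
[548.84232985 346.14974271  28.        ] rear [550.44733585 283.26107573  28.        ] stop@28: [548.81633505 347.16535988  28.        ]
green 0
jar 0
dish 0
```

```bash
python3 -c "
from rig import r
print(r.sign_off())"
```

```text
the job is handed in; nothing more can be done
None
```

The job is handed in: the opened canister stands in the lifter and the cap sits rim down in the steel tray. The arm used about 16.5 s of the 66 s.

**What I did:**
- Gripped the canister by its base and slid it to the mouth of the lifter.
- Turned the tool 90°, so the gripper's knuckles would clear the cap. Then pushed the canister in with closed fingers until it stopped against 17 N.
- Gripped the prised-up cap by its skirt and lifted it off.
- Set the cap in the tray, with a 3.9 N touch.

**Last checks:**
- **Cap:** it is near the tray's centre at (419.5, 316.4). Its mid-height triangulates to 19.5 mm against about 18 mm expected, but the two views' rays miss each other by 3 mm.
- **Canister:** its base reaches the stop within about 1 mm, which is one pixel in the top view.
- **Neighbours:** the top view shows no change at the green canister, the jar or the dish.

**Possible failure:** part-way through the slide I read Fz = −1.9 N, about the canister's weight, with the gripper 0.4 mm higher than at the grasp. It may have been barely off the bench for a moment before I pressed it down again, and no picture covers that moment.

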